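# Tap the brass eyelet die home in the bench press

## Robot

A 6-joint arm with a two-finger parallel gripper is mounted at the origin on the work surface. World frame = base frame: x ahead of the robot, y to its left, z up, the work surface at z = 0. Lengths are in m, angles in degrees, forces in N, time in s.
With the tool pointing down it reaches from about 0.325 to 0.85 m from the base axis. Payload 15.5 kg.
Tool frame: the origin (TCP) lies midway between the tips of the shut fingers; the grasp point (between the pads) lies 19 mm behind it; y points along the fingers, x is the direction in which the jaws open and shut, and the axes are right-handed (so a half turn about y gives the same grasp; the last joint's range is limited). The gripper opens to 91 mm and grips with 3 to 60 N. Pads are 32 mm wide; open, the fingers measure 118 mm over their backs; the gripper's body (76 mm by 178 mm) begins 60 mm behind the grasp point.
Start: joints at [-75.43, 28.281, 77.091, -0, 74.628, -5.472], TCP at [0.214, -0.587, 0.214] pointing down, gripper open.
Joint ranges: [-166.48, 166.48], [-47.26, 123.95], [12.59, 153.08], [-70.14, 250.14], [6.76, 159.57], [-176.63, 176.63]. Speed limits (degrees/s): [108.29, 108.29, 147.25, 172.46, 172.46, 172.46].

## Interface

Orientations are given as a 3x3 rotation matrix whose columns are the frame's x, y, z axes.
In Python, from bench import ctrl gives the robot as it stands. The module is installed in compiled form; this text tells all that it offers. Calls block until the motion is done:
- ctrl.goto(position, orientation): joint-space move of the TCP to a pose.
- ctrl.move_l(position, vel=0.15, ori=None, contact_N=None): straight line of the TCP; ori=None keeps the orientation; vel is the mean speed in m/s. With contact_N (N) it stops when the force on the tool has changed by that much, and returns True; else False.
- ctrl.movej(angles): joint-space move.
- ctrl.command_gripper(opening): opening from 0.0 (shut) to 1.0 (fully open); the grip force is fixed at half the most; returns when the fingers have stopped.
- ctrl.sleep(seconds).
- ctrl.ik(position, orientation): joint angles nearest the present ones, or None.
- ctrl.read_camera(name): name is "side" or "top"; returns the picture (420x560x3 uint8, blue, green, red); there is no depth.
- ctrl.camera_params(name): a dict with "fx", "fy", "cx", "cy" (pixels), "D" ([k1, k2, p1, p2, k3] as OpenCV has them; the pictures are not rectified), "pose" (4x4, takes a point from camera to world coordinates). Camera axes: x right, y up, looking along -z (the intrinsics and any distortion apply to the point x, -y, -z); pixel columns grow to the right and rows downward; lengths in m; the calibration is good to about 2 mm. A picture is of the moment at which its call begins. camera_params takes no time and is no camera call.
A pose or a line that the arm cannot do raises ctrl.MotionError and nothing moves.
- ctrl.sign_off(): hands the job in, once; it reports no verdict.
Readings, each from a call of its own:
- ctrl.current_t(): time.
- ctrl.current_q(): joint angles.
- ctrl.current_dq(): joint speeds.
- ctrl.current_effort(): joint torques, N m.
- ctrl.current_tool_pos(): TCP position.
- ctrl.current_eef_rot(): TCP orientation.
- ctrl.current_contact_force(): force on the tool from outside, world axes, zero at the start.
- ctrl.current_wrist_torque(): the same for the moment, N m.
- ctrl.current_grip_width(): opening from 0.0 (shut) to 1.0 (fully open).
Only numpy, scipy, OpenCV 4.12 (cv2) and the standard library are available. Lean on these libraries where they do the work, as an engineer would, in place of code of your own. Each camera call takes 0.05 s, during which the arm holds its last target. There are 200 camera calls.

## Task

Fit the brass die to the green eyelet press: take it from the wooden rack, stand its tapered shank loosely in the press's socket and let go of it, then drive it down with the red-handled tamper until it stops dead on the hidden stop inside, proving it with a firm press of about 30 N and never more than 50 N. Drive it with the tamper only, not with the gripper, then stand the tamper back upright on its cork pad, let go, and leave the other dies and everything else where they are.

Things in the scene. Friction and masses are not known exactly. Their poses are not given: they have to be found in the camera images.
- die: loose brass die, standing shank down in one of the three rack holes (which one varies). Origin: centre of the shank's lower end, z up its axis. Shank 32 mm long, 18 mm diameter under the collar tapering to 12.2 mm, then a 3 mm chamfer to 8 mm at the tip; collar 36 mm diameter at 32 to 37 mm; round grip 24 mm diameter from 37 to 64 mm, low dome to 67 mm. About 0.12 kg
- die_collar (a point): centre of the underside of the brass die's collar, 32 mm above its origin; it lies on the rack top at the start
- die_top (a point): the middle of the brass die's domed top, 35 mm above die_collar; the point to drive on
- rack: fixed light wooden rack, 225 x 62 x 45 mm, origin at the centre of its underside, with a row of three 25 mm holes (40 mm deep, 75 mm apart, one at the middle) along its x axis; dies hang in it loosely by their collars
- press: fixed green press base, plate 210 x 120 x 18 mm, origin on the table under the socket; round steel boss 56 mm wide and high at the origin, post 107 mm high 112 mm along its x axis. Driven, the die meets a spring resistance growing with depth to some 5 to 17 N (friction varies), then stops dead on a rigid stop screw that cannot be seen and is set differently each time; the taper then holds it
- seat (a point): centre of the boss's flat top, 56 mm above the table: mouth of the vertical socket, bore 28 mm. Inside, 3 to 27 mm down, four brass spring leaves form a taper matching the shank (15 mm across at their top edge). A shank let in loosely stops on them with its collar some 9 to 14 mm above the seat; home it lies anywhere from 0 to 7 mm above the seat, as the hidden stop decides: only the force tells
- tamper: loose hand tamper upright on the cork pad, origin at the centre of its flat white striking face (underside), z up: head 44 mm diameter up to 48 mm; red round handle 25 mm diameter from 48 to 116 mm. About 0.45 kg. More than 50 N between it and the die would spoil the die
- tamper_grip (a point): the middle of the tamper's red handle, 85 mm above its striking face
- pad: fixed round cork pad, 90 mm diameter, 6 mm thick, origin at the centre of its underside: the tamper's place
- die_steel: light grey metal die of the same shape, in the rack; leave alone
- die_black: dark metal die of the same shape, in the rack; leave alone
- glue: white glue bottle with an orange cap, 190 mm high, 64 mm diameter, at the back of the table; leave alone
- spray: blue spray can, 170 mm high, 58 mm diameter, at the back; leave alone
- books_a: stack of booklets with dark violet covers, 210 x 150 x 72 mm, at the left; leave alone
- books_b: stack of booklets with teal covers, 210 x 150 x 40 mm, at the right; leave alone
- eyelet_tray: small grey divided tray, 120 x 90 x 35 mm, at the right; leave alone
- screwdriver: yellow-handled screwdriver, 200 mm long, lying at the left; leave alone
Mind the look-alikes: they are no part of the job. What is shaped like the tamper but orange is not meant.

How it is judged (in metres and radians):
On the way, in this order (a step that is already met when the one before it is completed fails the run):
1. the brass die stands in the socket by itself, let go, its collar still 7.5 to 18 mm above the seat (z of die_collar in the frame of seat between 0.0075 and 0.018 m and horizontal distance between die_collar and seat below 0.004 m and angle between die's own z axis and vertical below 0.15 rad and not (contact force between the fingers and die above 0.3 N)), for 0.2 s.
2. the tamper, held in the gripper, presses the die with more than 20 N, which only the dead stop can bear (contact force between tamper and die above 20 N and contact force between the fingers and tamper above 0.3 N and z of die_collar in the frame of seat below 0.0085 m and horizontal distance between die_collar and seat below 0.003 m), for 0.04 s.
At the end, for the whole second after the job is handed in: The brass die is gripped in the socket by its taper (over 5 N): collar 0 to 8.5 mm above the seat, within 3 mm sideways, axis within 3 degrees of vertical; the tamper stands upright (within 6 degrees), released and at rest on the cork pad, within 30 mm of its centre (z of die_collar in the frame of seat between -0.002 and 0.0085 m and horizontal distance between die_collar and seat below 0.003 m and angle between die's own z axis and vertical below 0.06 rad and contact force between die and press above 5 N and angle between tamper's own z axis and vertical below 0.1 rad and horizontal distance between tamper and pad below 0.03 m and z of tamper in the frame of pad below 0.01 m and linear speed of tamper below 0.02 m/s and linear speed of die below 0.01 m/s and contact force between the fingers and tamper below 0.3 N and contact force between tamper and die below 0.3 N); the robot touches nothing.
It fails at once if the tamper hits or presses the die with more than 50 N (contact force between tamper and die above 50 N).
It fails at once if the gripper drives or holds the die with its collar less than 7.5 mm above the seat (only the tamper may drive it home) (z of die_collar in the frame of seat below 0.0075 m and horizontal distance between die_collar and seat below 0.01 m and contact force between any of the fingers, the arm and die above 0.3 N).
It fails at once if one of the other two dies is moved by more than 20 mm (distance of any of die_steel, die_black from where it was at the start of the episode above 0.02 m).
It fails at once if the glue, the can, a stack of booklets, the tray or the screwdriver is moved by more than 20 mm (distance of any of glue, spray, books_a, books_b, eyelet_tray, screwdriver from where it was at the start of the episode above 0.02 m).
It also fails if it takes over 72 s, if anything falls off the work surface, if the arm or the gripper's body presses on something with over 40 N, if the wrist force passes 120 N, or if a joint passes its speed limit or range.

## Working session

There is one attempt and no reset: what is moved stays moved. The work goes in short steps, each a Python script; the robot and the scene stay as the last script left them, time stands still between calls to the robot, and variables do not carry over. Pictures are saved under pics/ and viewed, about 8 in all and at most 12, crops included, and the job is handed in when it is done.

```bash
mkdir -p pics; python3 - <<'E'
from bench import ctrl
import cv2
for n in("top","side"):
    cv2.imwrite(f"pics/{n}0.png",cv2.resize(ctrl.read_camera(n),None,fx=1.42,fy=1.42,interpolation=cv2.INTER_CUBIC)); p=ctrl.camera_params(n); print(n,{k:(v if k!='pose' else v.tolist() if hasattr(v,'tolist') else v) for k,v in p.items()})
print(ctrl.current_t(),ctrl.current_contact_force(),ctrl.current_eef_rot())
E
```

```text
top {'fx': 388.560772242293, 'fy': 388.560772242293, 'cx': 281.1169637009464, 'cy': 209.90227700314344, 'D': array([0.01414578, 0.        , 0.        , 0.        , 0.        ]), 'pose': [[-0.015066041217374438, 0.9812875216109117, -0.1919578451971968, 0.36238034415569176], [-0.9998732802544634, -0.015772828782658236, -0.002154368903433245, -0.01544111480695037], [-0.005141773547669046, 0.1919010625372031, 0.9814008071944291, 1.070831355026975], [0.0, 0.0, 0.0, 1.0]]}
side {'fx': 443.31826639320457, 'fy': 443.31826639320457, 'cx': 281.27163348390945, 'cy': 209.07708563885546, 'D': array([0.04487762, 0.        , 0.        , 0.        , 0.        ]), 'pose': [[-0.8297671451231085, 0.30807410208216884, -0.4653781607472699, -0.1078649791210589], [-0.5579740349081632, -0.47630369338253575, 0.6795585096505373, 0.9329760505753627], [-0.01230695911061, 0.8235442546071345, 0.5671185056591161, 0.8677660183961553], [0.0, 0.0, 0.0, 1.0]]}
0.1 [ 0.22862145  0.49417988 -0.05231857] [[ 3.42722020e-01 -2.59557144e-04  9.39436826e-01]
 [-9.39436252e-01  1.04447238e-03  3.42722100e-01]
 [-1.07017178e-03 -9.99999421e-01  1.14126293e-04]]
```

View pics/top0.png

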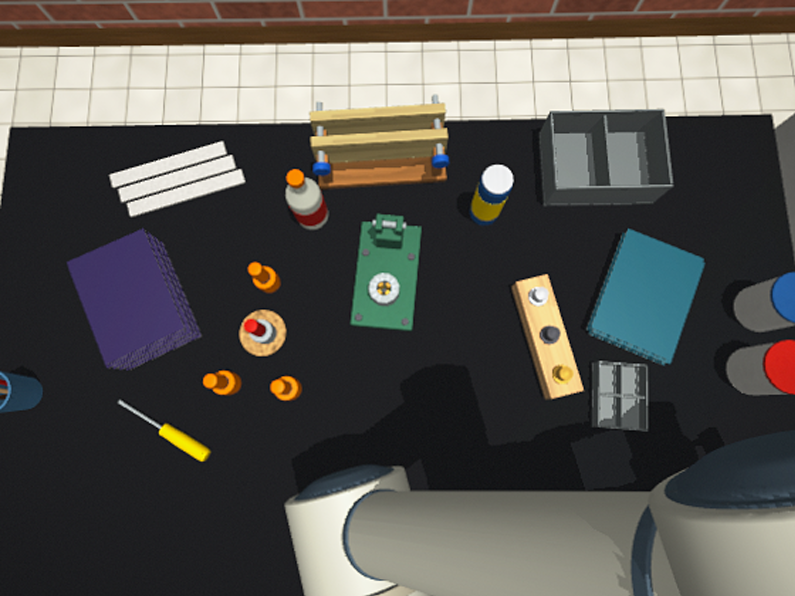

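View pics/side0.png

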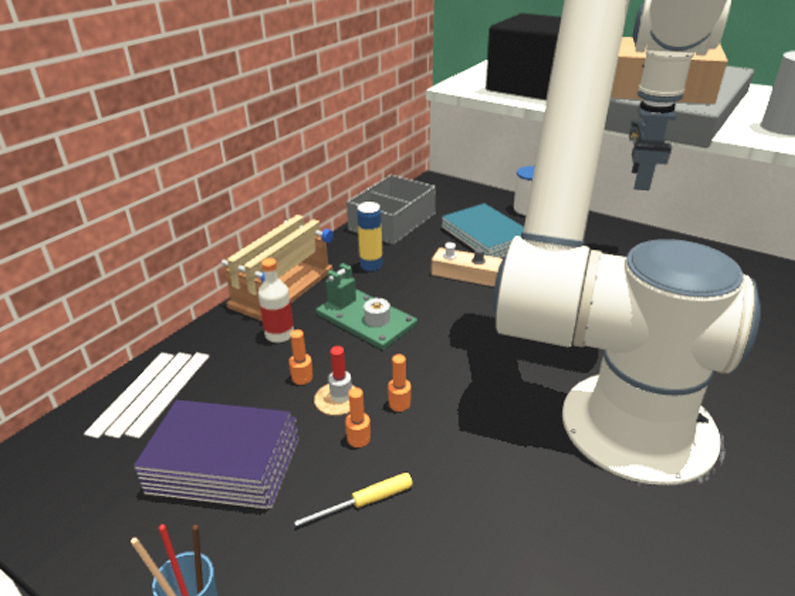

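The scene shows the brass die in the front rack hole (top view 563,373), boss at (384,288), tamper on its pad at (262,333) with three orange decoys around it. Next I take enlarged crops for exact pixels.

```bash
cat > h.py <<'E'
from bench import ctrl
import cv2, numpy as np
def project(n,P):
    c=ctrl.camera_params(n);T=np.linalg.inv(np.array(c['pose']));F=np.diag([1.,-1,-1])
    q=(np.atleast_2d(P)@T[:3,:3].T+T[:3,3])@F
    K=np.array([[c['fx'],0,c['cx']],[0,c['fy'],c['cy']],[0,0,1.]])
    return cv2.projectPoints(q,np.zeros(3),np.zeros(3),K,np.array(c['D']))[0][:,0]
def ray(n,uv):
    c=ctrl.camera_params(n);T=np.array(c['pose'])
    K=np.array([[c['fx'],0,c['cx']],[0,c['fy'],c['cy']],[0,0,1.]])
    p=cv2.undistortPoints(np.array([[uv]],float),K,np.array(c['D']))[0,0]
    return T[:3,3],T[:3,:3]@np.array([p[0],-p[1],-1.])
def at_z(n,uv,z):
    o,d=ray(n,uv);return o+d*(z-o[2])/d[2]
def circ(x,y,z,r,n=24):
    a=np.linspace(0,2*np.pi,n,endpoint=False)
    return np.c_[x+r*np.cos(a),y+r*np.sin(a),0*a+z]
def crop(img,u,v,w,h,s):
    return cv2.resize(img[v:v+h,u:u+w],None,fx=s,fy=s,interpolation=cv2.INTER_NEAREST)
E
python3 - <<'E'
from h import *
t=ctrl.read_camera("top"); s=ctrl.read_camera("side")
for nm,uv,z in[("die",(396.5,263),.078),("boss",(270,203),.056),("pad",(184.5,234.5),.006),("rackA",(379,208),.08),("steel die",(379,208),.08),("post",(274,157),.107),("d1",(184,190),.1),("d2",(148,268),.1),("d3",(194,272),.1)]: print(nm,at_z("top",np.array(uv),z).round(4))
m=np.vstack([np.hstack([crop(t,370,240,50,37,8),crop(t,245,184,50,37,8)]),np.hstack([crop(t,160,210,50,37,8),crop(s,215,235,50,37,8)])])
cv2.imwrite("pics/m1.png",m)
E
```

```text
die [ 0.4151 -0.3029  0.078 ]
boss [0.5801 0.0162 0.056 ]
pad [0.5058 0.2545 0.006 ]
rackA [ 0.5571 -0.2673  0.08  ]
steel die [ 0.5571 -0.2673  0.08  ]
post [0.6911 0.003  0.107 ]
d1 [0.6085 0.2357 0.1   ]
d2 [0.4112 0.3181 0.1   ]
d3 [0.3995 0.2041 0.1   ]
```

View pics/m1.png

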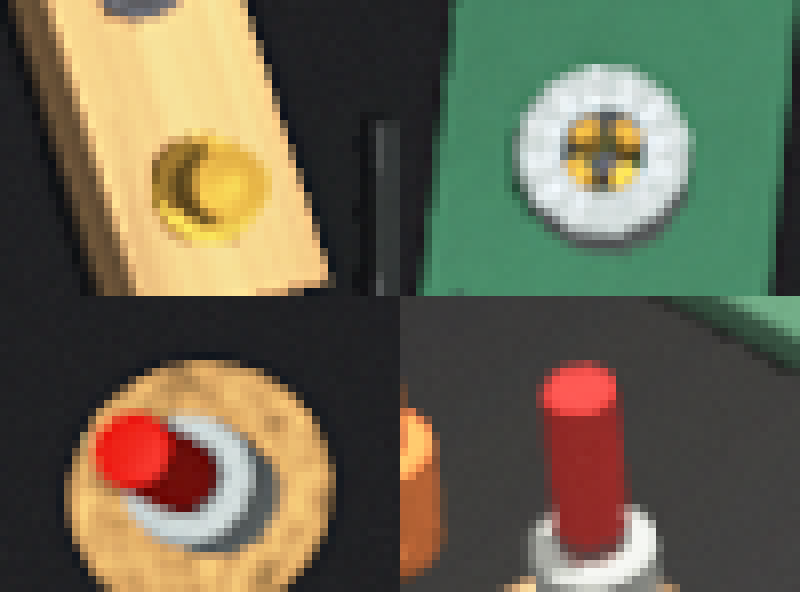

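The crops give the top-disc centres: brass die (398.2,262.9), boss (270,202.3) and tamper handle (176.1,228.8), with the handle at (237,246.2) in the side view. Next I compute positions and pick the die.

```bash
cat >> h.py <<'E'
def R(j):
    x=np.array([j[0],j[1],0.]);x/=np.linalg.norm(x);y=np.array([0,0,-1.])
    return np.c_[x,y,np.cross(x,y)]
def st(m=""):print(m,"t",round(ctrl.current_t(),2),"p",np.round(ctrl.current_tool_pos(),4),"F",np.round(ctrl.current_contact_force(),1),"w",round(ctrl.current_grip_width()*91,1))
E
python3 - <<'E'
from h import *
a=at_z("top",(398.25,262.9),.078);b=at_z("top",(395.4,263.3),.05);print("die",a,b)
print("seat",at_z("top",(270,202.25),.056))
print("tamper",at_z("top",(176.1,228.75),.122),at_z("side",(237,246.25),.122))
d=(a+b)/2; d=np.array([d[0],d[1]]); r=R((.245,-.97))
ctrl.goto([*d,.16],r); st()
ctrl.command_gripper(.75); 
print(ctrl.move_l([*d,.0535],.12,contact_N=6)); st("down")
ctrl.command_gripper(0); st("closed")
ctrl.move_l([*d,.17],.12); st("lift")
i=ctrl.read_camera("side"); u,v=project("side",[*d,.16])[0].astype(int)
cv2.imwrite("pics/lift.png",crop(i,max(0,u-60),max(0,v-50),120,90,6))
E
```

```text
die [ 0.41530092 -0.30731202  0.078     ] [ 0.41586804 -0.3080894   0.05      ]
seat [0.58218551 0.01617287 0.056     ]
tamper [0.5047823  0.24626261 0.122     ] [0.50572324 0.24702509 0.122     ]
 t 1.51 p [ 0.4156 -0.3087  0.1602] F [0.4 0.1 0.7] w 90.9
False
down t 3.08 p [ 0.4159 -0.3079  0.054 ] F [-1.  -0.7 -0.4] w 68.4
closed t 3.84 p [ 0.4156 -0.3078  0.0536] F [-0.3 -0.   1.3] w 23.1
lift t 4.97 p [ 0.4153 -0.3074  0.1694] F [-0.2  0.4 -1.1] w 23.2
```

View pics/lift.png

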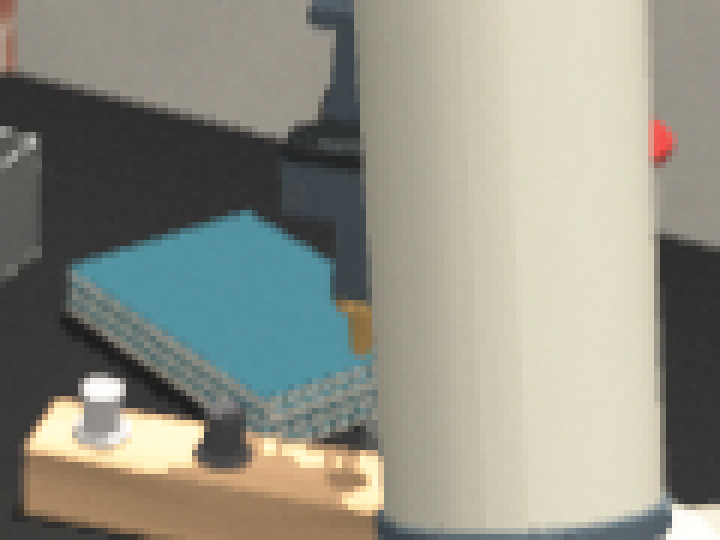

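The die hangs upright in the fingers, and the other two dies are still in place. Next I move above the socket and check alignment.

```bash
python3 - <<'E'
from h import *
s=np.array([.5822,.0162]); r=R((.245,-.97))
ctrl.goto([*s,.17],r); ctrl.move_l([*s,.110],.1); st()
i=ctrl.read_camera("side"); u,v=project("side",[*s,.08])[0].astype(int); u-=40;v-=30
m=crop(i,u,v,80,60,8)
p=np.array(ctrl.current_tool_pos())
for P,c in[(circ(*s,.056,.028),(255,0,255)),(circ(*s,.056,.014),(255,0,255)),(circ(p[0],p[1],p[2]-.0406+.032,.018),(255,255,0)),(circ(p[0],p[1],p[2]-.0406+.003,.0061),(255,255,0))]:
    for q in project("side",P): cv2.circle(m,tuple(int(k) for k in (q-[u,v]+.5)*8),2,c,-1)
cv2.imwrite("pics/align.png",m)
E
```

```text
t 7.13 p [0.5825 0.016  0.1104] F [-0.2 -0.1 -0.2] w 23.2
```

View pics/align.png

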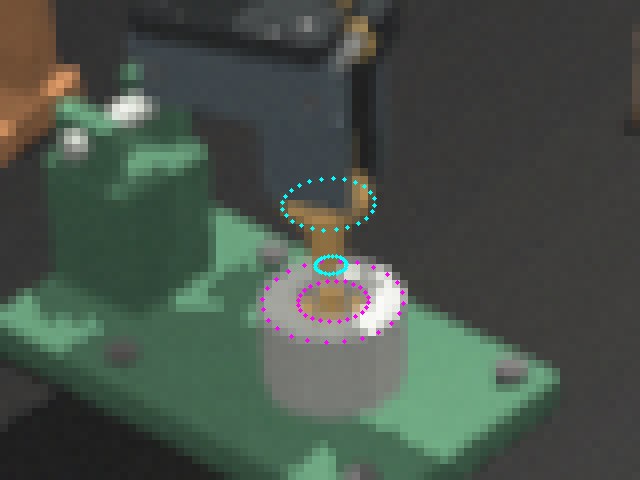

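The boss overlay matches, and the die is within about 1 mm of centre. Lowering gently now, then releasing.

```bash
python3 - <<'E'
from h import *
s=np.array([.5818,.0160]); r=R((.245,-.97))
ctrl.move_l([*s,.092],.05); st()
print(ctrl.move_l([*s,.0745],.015,contact_N=3)); st("down")
ctrl.command_gripper(.4); st("rel")
p=ctrl.current_tool_pos(); ctrl.move_l([p[0],p[1],.125],.1)
ctrl.command_gripper(.75)
ctrl.goto([.50,.12,.22],R((0,-1))); st()
A=[]
for n,k in(("top",8),("side",8)):
    i=ctrl.read_camera(n); u,v=project(n,[*s,.07])[0].astype(int); u-=25;v-=28; m=crop(i,u,v,50,56,k)
    for P,c in[(circ(*s,.056,.028),(255,0,255)),(circ(*s,.072,.018),(255,255,0)),(circ(*s,.1,.012),(255,255,255))]:
        for q in project(n,P): cv2.circle(m,tuple(int(x) for x in (q-[u,v]+.5)*8),1,c,-1)
    A.append(m)
cv2.imwrite("pics/stand.png",np.hstack(A))
E
```

```text
t 7.69 p [0.5816 0.016  0.0917] F [-0.1 -0.3 -1.1] w 23.1
True
down t 8.57 p [0.5817 0.0157 0.0776] F [ 1.4 -1.4  0.8] w 23.1
rel t 8.99 p [0.5814 0.0158 0.0777] F [ 0.  -0.2  0.1] w 36.3
 t 10.97 p [0.5003 0.1198 0.2198] F [-0.3  0.2 -0.9] w 68.3
```

View pics/stand.png

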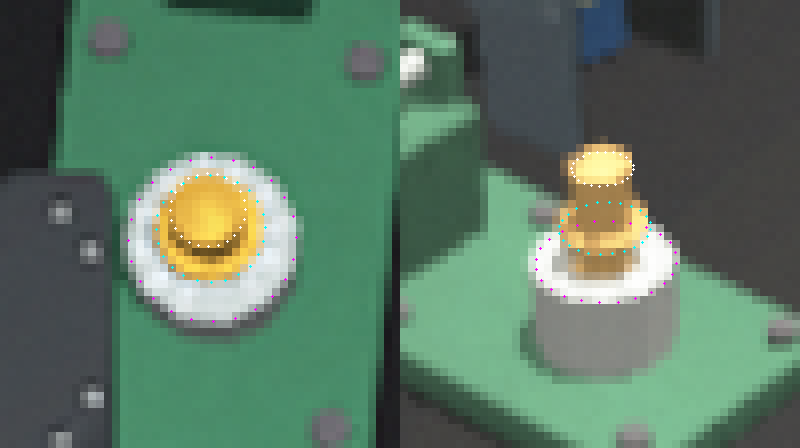

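The die stands upright and centred in the socket, with its collar about 13 mm up and released. Next: the tamper.

```bash
python3 - <<'E'
from h import *
t=np.array([.5052,.2466]); r=R((0,-1)); s=np.array([.5818,.0160])
ctrl.goto([*t,.20],r)
print(ctrl.move_l([*t,.072],.12,contact_N=8)); st("down")
ctrl.command_gripper(0); st("closed")
ctrl.move_l([*t,.076],.03); st("4mm up")
ctrl.move_l([*t,.24],.15); st("lift")
ctrl.goto([*s,.24],r); ctrl.move_l([*s,.19],.1); st("above")
A=[]
for n in("top","side"):
    i=ctrl.read_camera(n); u,v=project(n,[*s,.12])[0].astype(int); u-=25;v-=37; m=crop(i,u,v,50,75,8)
    for P,c in[(circ(*s,.124,.022),(255,0,255)),(circ(*s,.104,.004),(255,255,255))]:
        for q in project(n,P): cv2.circle(m,tuple(int(x) for x in (q-[u,v]+.5)*8),1,c,-1)
    A.append(m)
cv2.imwrite("pics/tamp.png",np.hstack(A))
E
```

```text
False
down t 12.86 p [0.5056 0.2467 0.0726] F [-0.6 -0.1  0.7] w 68.3
closed t 13.6 p [0.5052 0.2466 0.072 ] F [ 1.  -1.5 -0.1] w 24.7
4mm up t 13.88 p [0.5052 0.2466 0.0761] F [-0.3 -0.6 -4.6] w 24.5
lift t 15.12 p [0.5047 0.2464 0.2391] F [ 0.8  0.1 -4.7] w 24.4
above t 16.73 p [0.5821 0.0163 0.1904] F [-0.3  0.2 -4.6] w 24.3
```

View pics/tamp.png

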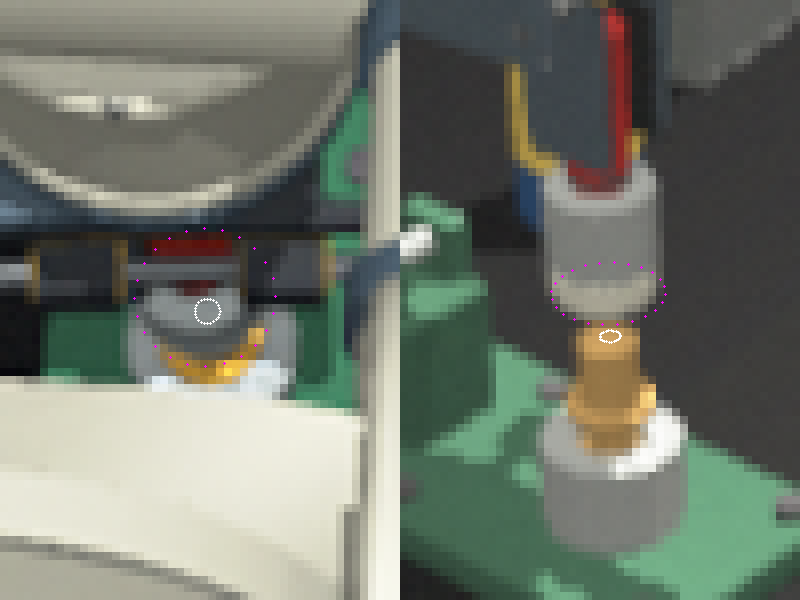

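The tamper hangs upright about 2 mm off to +y. I correct that, then drive slowly, first to a 22 N change.

```bash
python3 - <<'E'
from h import *
s=np.array([.5814,.0142])
ctrl.move_l([*s,.176],.05); ctrl.sleep(.2); st("pre")
print(ctrl.move_l([*s,.150],.005,contact_N=22)); st("stop1")
ctrl.sleep(.2); st("hold")
E
```

```text
pre t 17.47 p [0.5815 0.0142 0.1762] F [ 0.4 -0.6 -4.6] w 24.7
True
stop1 t 20.47 p [0.5822 0.0142 0.1612] F [-0.8  0.6  9.1] w 24.4
hold t 20.67 p [0.5821 0.0142 0.1612] F [-1.4  0.3  8.4] w 24.6
```

```bash
python3 - <<'E'
from h import *
s=np.array([.5818,.0142]); 
for k in range(2):
    z=ctrl.current_tool_pos()[2]; f=ctrl.current_contact_force()[2]+4.6
    print(ctrl.move_l([*s,z-.008],.004,contact_N=31-f)); st("push"); ctrl.sleep(.15); st("hold")
E
```

```text
True
push t 21.42 p [0.5832 0.0141 0.161 ] F [-2.9 -0.2 12.2] w 24.2
hold t 21.57 p [0.5831 0.0141 0.161 ] F [-2.2 -0.1 11.3] w 24.4
True
push t 22.26 p [0.5837 0.0141 0.1609] F [-3.9 -0.  12.5] w 24.9
hold t 22.41 p [0.5836 0.0141 0.161 ] F [-2.3 -0.6 12.6] w 24.1
```

The height is unchanged at 0.161 m, so this looks like the dead stop. A contact-triggered stop relaxes the force, so I press in small held increments to prove a sustained ~30 N.

```bash
python3 - <<'E'
from h import *
p=ctrl.current_tool_pos(); z=.161
for k in range(14):
    z-=.0005
    c=ctrl.move_l([.5818,.0142,z],.004,contact_N=14)
    ctrl.sleep(.05); F=ctrl.current_contact_force()[2]+4.6
    print(k,c,round(z,4),np.round(ctrl.current_tool_pos(),4),round(F,1))
    if F>28 or F<3: break
ctrl.sleep(.15); st("hold")
E
```

```text
0 False 0.1605 [0.5823 0.0142 0.1611] 12.9
1 False 0.16 [0.5826 0.0141 0.1609] 18.7
2 False 0.1595 [0.5828 0.0141 0.1608] 22.7
3 False 0.159 [0.5831 0.0141 0.1607] 28.3
hold t 24.16 p [0.5831 0.0141 0.1607] F [-1.8  0.1 24. ] w 24.6
```

A sustained 28.6 N with z unmoved confirms the dead stop. Next I return the tamper to the pad.

```bash
python3 - <<'E'
from h import *
r=R((0,-1)); t=[.5055,.250]
p=ctrl.current_tool_pos(); ctrl.move_l([.582,.0142,.24],.1); st("up")
ctrl.goto([*t,.24],r); ctrl.move_l([*t,.085],.12); ctrl.sleep(.2); st("pre")
print(ctrl.move_l([*t,.069],.015,contact_N=3.5)); st("touch")
ctrl.command_gripper(.75); st("rel")
p=ctrl.current_tool_pos(); ctrl.move_l([p[0],p[1],.20],.12)
ctrl.goto([.40,-.12,.28],r); st("away")
A=[]
for n,P in(("top",[.5818,.016,.07]),("side",[.5818,.016,.07]),("top",[.505,.25,.05]),("side",[.505,.25,.05])):
    i=ctrl.read_camera(n); u,v=project(n,P)[0].astype(int); u-=25;v-=18; m=crop(i,u,v,50,37,8)
    if len(A)<2:
        for Q,c in[(circ(.5818,.016,.056,.028),(255,0,255)),(circ(.5818,.016,.0605,.018),(255,255,0))]:
            for q in project(n,Q): cv2.circle(m,tuple(int(x) for x in (q-[u,v]+.5)*8),1,c,-1)
    A.append(m)
cv2.imwrite("pics/end.png",np.vstack([np.hstack(A[:2]),np.hstack(A[2:])]))
E
```

```text
up t 25.12 p [0.5815 0.0142 0.2392] F [-0.1  0.1 -3.8] w 24.6
pre t 27.73 p [0.5057 0.2501 0.0854] F [-0.3 -0.7 -4.9] w 24.5
True
touch t 28.55 p [0.5054 0.2499 0.072 ] F [-0.9 -0.3  8.2] w 24.0
rel t 29.36 p [0.5048 0.2497 0.0713] F [-0.2  0.4 -0.4] w 68.3
away t 32.04 p [ 0.4004 -0.1195  0.2798] F [-0.4  0.2  0.5] w 68.0
```

View pics/end.png

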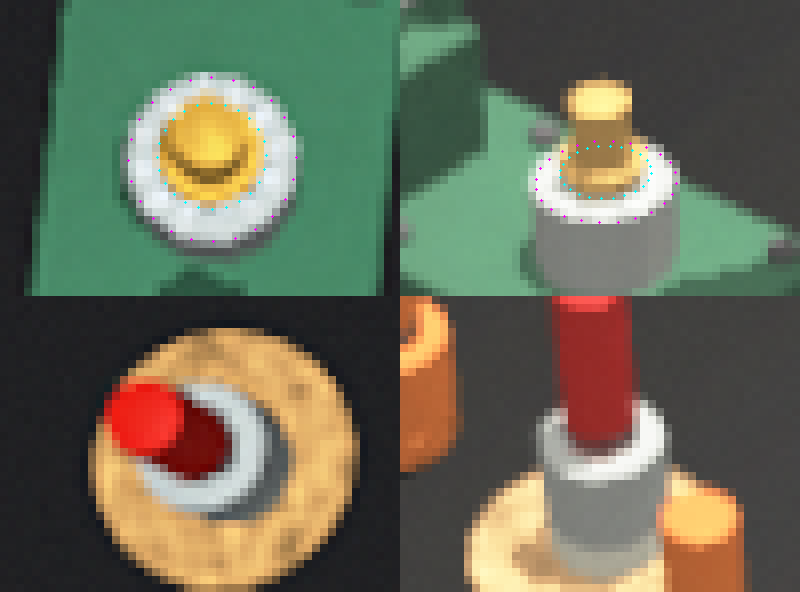

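The die sits upright and centred with its collar about 4 mm above the seat. The tamper stands upright on the cork pad and is clear of the gripper. Handing in.

```bash
python3 - <<'E'
from h import *
ctrl.sign_off(); st()
E
```

```text
the job is handed in; nothing more can be done
the job is handed in; nothing more can be done
```

I seated the brass die with the tamper, put the tamper back on its cork pad and handed the job in at about 32 s of the 72 s allowed. The hand-in gives no verdict.

- **Die placed:** I took it from the front rack hole and stood it in the socket until light contact, with its collar about 13 mm above the seat. After I let go, the picture showed it upright and centred.
- **Driving:** I drove the die down with the red-handled tamper until it stopped. It bore about 28 N, held in small steps, while the arm's height changed by only about 0.4 mm. From that height, the collar is about 4 mm above the seat.
- **Forces:** The contact-stopped pushes were set to trip at about 22 to 31 N. The readings just after each trip were lower (13 to 17 N), so their exact peaks were not logged. No reading came near 50 N.
- **Tamper returned:** It touched the pad at the height it was picked from and was then released. The final pictures show it upright on the pad, about 5 mm from the centre.
- **Last checks:** The final pictures show the die upright and centred within about 1 mm, and the gripper was clear of everything. I couldn't measure the taper's grip on the die (over 5 N needed). After the die was lifted out, I took no further picture of the rack or the other objects; none of the moves reported contact with them.

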